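Weigh a loaf on the bakery's two-pan scale

TASK

The loaf on the two-pan scale should weigh 300 g. Balance it: stand the 200 g weight (red knob) and the 100 g weight (blue knob) upright on the scale's empty pan, without dropping them, so that the beam comes level.

Things in the scene. Friction and masses are not known exactly. Their poses are not given: they have to be found in the camera images.
- weight_200: 200 g weight: upright steel cylinder, diameter 33 mm, 30 mm high, red knob on top, 43 mm high in all; origin: centre of its underside, z up. Stands on an 8 mm board at the right, at one of four places shared at random with three like weights, centres at least 75 mm apart; grip the cylinder from above. Not needed: 50 g (yellow, 20 mm wide), 500 g (black, 45 mm wide, 53 mm high).
- weight_100: 100 g weight: upright steel cylinder, diameter 26 mm, 26 mm high, blue knob on top, 39 mm high in all; origin: centre of its underside, z up. Stands on an 8 mm board at the right, at one of four places shared at random with three like weights, centres at least 75 mm apart; grip the cylinder from above. 
- weight_pan_top (a point): top centre of the empty pan: flat rimless steel disc, diameter 160 mm; it stays horizontal as it rises and falls. z up; x away from the robot, y along the beam to the loaf's pan, 250 mm off. 115 mm above the table when level, starts 15 mm higher. A green pillar, 153 mm high, 36 x 66 mm (x, y), stands 125 mm off at +y. The weights fit side by side, 35 mm either side of the centre along x.
- beam (a joint): tilt of the brass beam, shown by the red pointers on the white dials; rad. 0 level; negative: the loaf's pan is low, the empty pan high. Starts at its stop, -0.12; other stop +0.12. A mismatch of 50 g or more drives it to a stop; at 300 g a side it settles near 0 within 2 s. The bare empty pan sinks under a push of about 2.5 N; with 200 g on it, 0.6 N.
Things that resemble listed ones, but are neither listed nor needed, are in the scene too. What is shaped like the weight_200 but pink is not meant.

How it is judged:
At the end, for the whole second after the job is handed in: The 200 g and the 100 g weight both stand upright (within 10 degrees) and at rest on the empty pan, each centre within 75 mm of the pan's centre, and the beam is at rest and level within 0.045 rad (2.5 degrees) (value of joint beam between -0.045 and 0.045 rad and velocity of joint beam between -0.05 and 0.05 rad/s and horizontal distance between each of weight_200, weight_100 and weight_pan_top below 0.075 m and z of weight_200 in the frame of weight_pan_top between -0.006 and 0.008 m and angle between each of weight_200, weight_100's own z axis and vertical below 0.17 rad and linear speed of each of weight_200, weight_100 below 0.03 m/s and z of weight_100 in the frame of weight_pan_top between -0.006 and 0.008 m); the robot touches nothing.
It fails at once if the 200 g weight is dropped (falling free of the fingers faster than 0.6 m/s) (linear speed of weight_200 above 0.6 m/s and contact force between the fingers and weight_200 below 0.1 N).
It fails at once if the 100 g weight is dropped (falling free of the fingers faster than 0.6 m/s) (linear speed of weight_100 above 0.6 m/s and contact force between the fingers and weight_100 below 0.1 N).
It also fails if it takes over 61 s, if anything falls off the work surface, if the arm or the gripper's body presses on something with over 40 N, if the wrist force passes 120 N, or if a joint passes its speed limit or range.

ROBOT

A 6-joint arm with a two-finger parallel gripper is mounted at the origin on the work surface. World frame = base frame: x ahead of the robot, y to its left, z up, the work surface at z = 0. Lengths are in m, angles in rad, forces in N, time in s.
With the tool pointing down it reaches from about 0.35 to 0.775 m from the base axis. Payload 5.5 kg.
Tool frame: the origin (TCP) lies on the centre line of the jaws, within the pads' length; the fingertips stand tcp_to_tips ahead of it and the grasp point (between the pads) lies 11 mm behind it (tcp_to_tips is the distance from the TCP to the fingertips, in m); z points along the fingers, y is the line along which they close (so a half turn about z gives the same grasp; the last joint's range is limited). The gripper opens to 85 mm and grips with 20 to 120 N. Pads are 22 mm wide; open, the fingers measure 114 mm over their backs; the gripper's body (76 mm by 85 mm) begins 54 mm behind the grasp point. The pads swing forward as they close: fully open they stand 13 mm farther back than shut.
Start: joints at [-1.394, 0.313, 0.046, 1.304, 0, 1.431], TCP at [0.179, -0.546, 0.239] pointing down, gripper open.
Joint ranges: [-2.76, 2.76], [-0.86, 1.69], [-1.03, 1.26], [-2.2, 2.34], [-1.47, 1.5], [-3.14, 3.14]. Speed limits (rad/s): [2.57, 2.57, 3.14, 3.14, 3.14, 3.14].

INTERFACE

Orientations are given as a unit quaternion [x, y, z, w].
In Python, from bench import sense, get_image, calibration, sign_off, tcp_to_tips gives the robot as it stands.
- The arm moves only by the shell command python3 -m jog 'ROWS' [FORCE]. ROWS is JSON, a list of rows, each an object of numbers: "tx", "ty", "tz": the shift along the tool's x, y, z in cm; "twist": the turn about the tool's z in degrees; "claw": the closure, from -1 (fully open) to 1 (shut). A call has 1 to 8 rows; each row is the pose to reach, as a shift and turn from the pose commanded when the call began, along the tool's axes at that moment; what a row does not reach only later rows make up. A row lasts 1/10 s, in which the tool goes at most 50 mm and 8.59 degrees, less where a joint would pass 70% of its speed; a pose out of reach is approached as far as the arm can. A call with a gripper value outside its range is refused whole. The fingers move at their own pace and stop on an object; FORCE is the grip in N (left out, the last holds). Time passes only in rows, so rows that repeat a pose let the fingers close. It gives the time, the measured TCP pose, the force, the opening and the grip force at its end, in the units of the state.
- sense(): the state, without advancing time (a new reading comes with each control period).
- get_image(name): name is "side" or "top"; returns the picture (400x640x3 uint8, blue, green, red); there is no depth.
- calibration(name): a dict with "mtx" (3x3 intrinsics, pixels), "pose" (4x4, takes a point from camera to world coordinates). Camera axes: x right, y down, z forward; pixel columns grow to the right and rows downward; lengths in m; the calibration is good to about 2 mm. A picture is of the moment at which its call begins. calibration takes no time and is no camera call.
- sign_off(): hands the job in; it is judged then, once.
The state is a dict: "clock": time; "qpos": joint angles; "dq": joint speeds; "joint_torque": joint torques, N m; "ee_pos": TCP position; "eef_rot": TCP orientation; "wrist_force": force on the tool from outside, world axes, zero at the start; "torque": the same for the moment, N m; "finger_gap": finger opening in m; "grip_force": force on a finger pad.
Only numpy, scipy, OpenCV 4.12 (cv2) and the standard library are available. Lean on these libraries where they do the work, as an engineer would, in place of code of your own. Each camera call takes 0.05 s, during which the arm holds its last target. There are 200 camera calls.

## Working session

There is one attempt and no reset: what is moved stays moved. The work goes in short steps, Python scripts to look and compute and a shell command to move; the robot and the scene stay as the last step left them, time stands still between calls to the robot, and variables do not carry over. Pictures are saved under pics/ and viewed, at most 13 in all, crops included, and the job is handed in when it is done.

```bash
mkdir -p pics; python3 - <<'E'
from bench import *
import cv2
for n in("top","side"):
    cv2.imwrite(f"pics/{n}0.png",get_image(n)); c=calibration(n); print(n,c["mtx"],c["pose"])
s=sense(); print(s["clock"],s["ee_pos"],s["eef_rot"],s["finger_gap"],tcp_to_tips)
E
```

```text
top [[483.74090869   0.         323.42911548]
 [  0.         483.74090869 196.3572246 ]
 [  0.           0.           1.        ]] [[-0.02163276 -0.99400963  0.10713017  0.41917293]
 [-0.99974795  0.02215145  0.00365397 -0.14013697]
 [-0.00600517 -0.10702412 -0.99423829  1.20368633]
 [ 0.          0.          0.          1.        ]]
side [[378.35444303   0.         312.09405348]
 [  0.         378.35444303 199.91271831]
 [  0.           0.           1.        ]] [[ 0.90412486 -0.24338237  0.35117411  0.27377938]
 [-0.42707069 -0.53977006  0.72543704 -0.71317101]
 [ 0.01299468 -0.80586184 -0.59196101  0.55290095]
 [ 0.          0.          0.          1.        ]]
0.1 [ 0.1790256  -0.54595044  0.2385055 ] [ 9.87483295e-01  1.57721495e-01 -2.56674690e-05 -8.18785585e-04] 0.08541201376298989 0.008
```

View pics/top0.png

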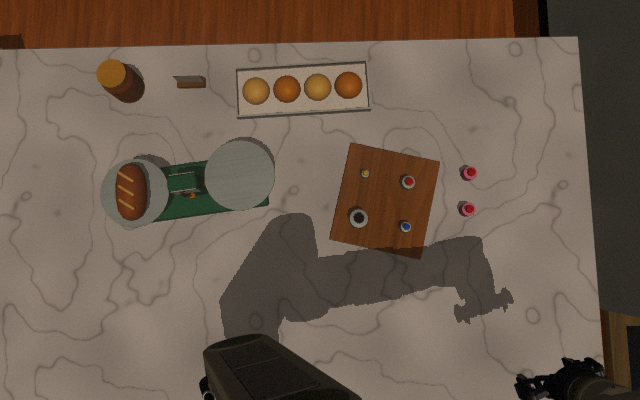

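View pics/side0.png

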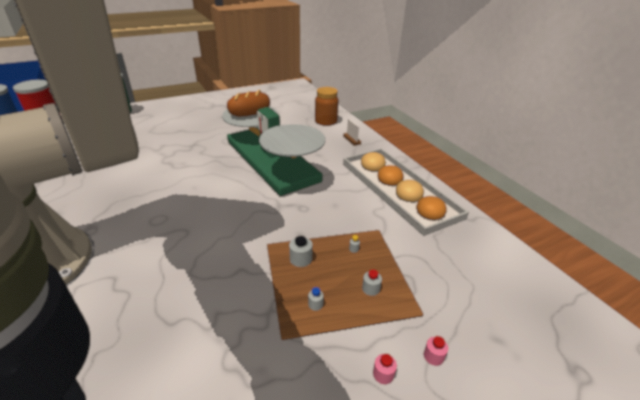

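```bash
cat > h.py <<'E'
from bench import *
import numpy as np, cv2
def ray(n,p):
    c=calibration(n); K,T=c["mtx"],np.array(c["pose"])
    return T[:3,3],T[:3,:3]@np.linalg.solve(K,[p[0],p[1],1.])
def onz(n,p,z):
    o,d=ray(n,p); return o+d*(z-o[2])/d[2]
def cross(p,q):
    (o,d),(a,b)=ray("top",p),ray("side",q)
    t=np.linalg.lstsq(np.c_[d,-b],a-o,rcond=None)[0]
    return (o+d*t[0]+a+b*t[1])/2, np.linalg.norm(o+d*t[0]-a-b*t[1])
def blobs(im,lo,hi,roi,mn=6):
    h=cv2.cvtColor(im,cv2.COLOR_BGR2HSV)
    h[...,0]=(h[...,0].astype(int)+30)%180   # hue shifted by 30: red ~30
    m=cv2.inRange(h,lo,hi); x0,y0,x1,y1=roi
    k=np.zeros_like(m); k[y0:y1,x0:x1]=m[y0:y1,x0:x1]
    _,_,st,ce=cv2.connectedComponentsWithStats(k)
    return [(int(s[4]),c.round(1)) for s,c in zip(st[1:],ce[1:]) if s[4]>=mn],k
def tool(dw):
    "world shift -> tool shift, cm"
    from scipy.spatial.transform import Rotation as R
    return (R.from_quat(sense()["eef_rot"]).inv().apply(dw)*100).round(2)
E
python3 - <<'E'
from h import *
t,s=cv2.imread("pics/top0.png"),cv2.imread("pics/side0.png")
R=((22,150,90),(37,255,255)); B=((130,120,60),(165,255,255))
rt=blobs(t,*R,(395,170,420,195))[0]; rs=blobs(s,*R,(360,265,385,285))[0]
bt=blobs(t,*B,(395,215,415,240))[0]; bs=blobs(s,*B,(305,285,325,305))[0]
print(rt,rs,bt,bs)
mx=lambda l:max(l,key=lambda a:a[0])[1]
for a,b,z in((rt,rs,.046),(bt,bs,.042)):
    print(cross(mx(a),mx(b)),onz("top",mx(a),z),onz("side",mx(b),z))
for n,im,roi in(("top",t,(205,138,276,212)),("side",s,(258,124,328,156))):
    h=cv2.cvtColor(im,cv2.COLOR_BGR2HSV); m=((h[...,1]<30)&(h[...,2]>90)).astype('u1')*255
    print(n,h[175,240] if n=="top" else h[140,292], h[225,225] if n=="top" else h[120,340])
    cv2.imwrite(f"pics/m_{n}.png",cv2.resize(np.hstack([im[roi[1]-10:roi[3]+10,roi[0]-10:roi[2]+10],cv2.cvtColor(m,8)[roi[1]-10:roi[3]+10,roi[0]-10:roi[2]+10]]),None,fx=4,fy=4))
for p in((240,175),(128,194)): print(onz("top",p,.13))
# board neighbours
for p in((365,174),(358,218)): print(onz("top",p,.05))
E
```

```text
[(39, array([409. , 180.8]))] [(74, array([372.9, 273.3]))] [(25, array([406.1, 226.3]))] [(42, array([315.7, 291.2]))]
(array([ 0.57609792, -0.34206999,  0.05124018]), np.float64(0.0005489583732270897)) [ 0.57705979 -0.3431203   0.046     ] [ 0.57898058 -0.33811074  0.046     ]
(array([ 0.4677783 , -0.33185858,  0.04578278]), np.float64(0.0003719618637111277)) [ 0.46776226 -0.33241722  0.042     ] [ 0.46940713 -0.32906564  0.042     ]
top [ 22  26 107] [ 12  45 131]
side [ 30  14 165] [ 13  30 120]
[0.58725918 0.05005598 0.13      ]
[0.54991999 0.30116885 0.13      ]
[ 0.59542003 -0.23721043  0.05      ]
[ 0.48971511 -0.21724824  0.05      ]
```

View pics/m_top.png

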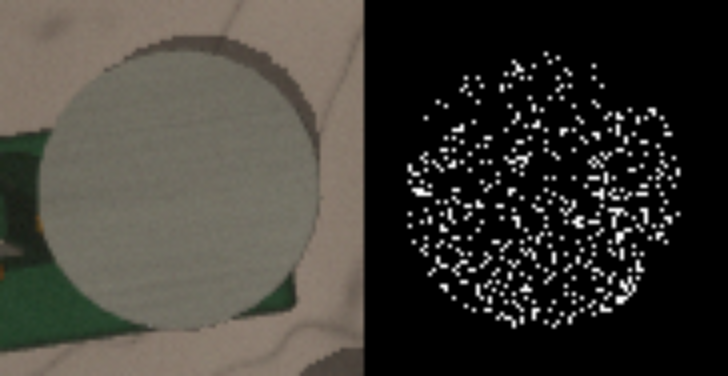

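The pan is a disc centred at px (240,175) in the top view, world (0.587, 0.050). Its apparent size matches 160 mm at z = 0.13. The knobs are at px (409,181) red and (406,226) blue, with two-view heights of about 0.05, as expected. The current tool yaw suits both pick and place, so I won't twist.

```bash
python3 -m jog '[{"tx":44.1,"ty":-6.9,"tz":11,"claw":-1},{"tx":44.1,"ty":-6.9,"tz":11,"claw":-1},{"tx":44.1,"ty":-6.9,"tz":11,"claw":-1},{"tx":44.1,"ty":-6.9,"tz":11,"claw":-1},{"tx":44.1,"ty":-6.9,"tz":11,"claw":-1},{"tx":44.1,"ty":-6.9,"tz":11,"claw":-1},{"tx":44.1,"ty":-6.9,"tz":11,"claw":-1},{"tx":44.1,"ty":-6.9,"tz":11,"claw":-1}]' 30
python3 -m jog '[{"tx":0,"claw":-1},{"tx":0,"claw":-1},{"tx":0,"claw":-1}]'
python3 - <<'E'
from h import *
s=sense();print(s["ee_pos"],s["qpos"],s["wrist_force"]);print(tool(np.array([.5768,-.3428,.020])-s["ee_pos"]))
E
```

```text
[ 0.1790256  -0.54595044  0.2385055 ] [-1.39361157e+00  3.13918453e-01  4.51012982e-02  1.30361742e+00
 -2.05382826e-05  1.43121531e+00] [0.37444617 0.03676947 0.55371136]
[44.12 -6.88 21.87]$[0]: bad value
$[0]: bad value
```

```bash
python3 -m jog '[{"tx":44.1,"ty":-6.9,"tz":11,"twist":0,"claw":-1},{"tx":44.1,"ty":-6.9,"tz":11,"twist":0,"claw":-1},{"tx":44.1,"ty":-6.9,"tz":11,"twist":0,"claw":-1},{"tx":44.1,"ty":-6.9,"tz":11,"twist":0,"claw":-1},{"tx":44.1,"ty":-6.9,"tz":11,"twist":0,"claw":-1},{"tx":44.1,"ty":-6.9,"tz":11,"twist":0,"claw":-1},{"tx":44.1,"ty":-6.9,"tz":11,"twist":0,"claw":-1},{"tx":44.1,"ty":-6.9,"tz":11,"twist":0,"claw":-1}]' 30
python3 - <<'E'
from h import *
s=sense();print(s["ee_pos"],s["qpos"],s["wrist_force"]);print(tool(np.array([.5768,-.3428,.020])-s["ee_pos"]))
E
```

```text
clock: 0.9
ee_pos: [0.5264, -0.3684, 0.1426]
eef_rot: [0.987, 0.158, -0.0, -0.0]
wrist_force: [0.2, -0.7, 0.0]
finger_gap: 0.0852
grip_force: 0.0
[ 0.52643935 -0.36844774  0.1426327 ] [-7.35399441e-01  4.84359234e-01  6.30578576e-02  1.15016893e+00
 -1.63300873e-04  2.08936311e+00] [ 0.24051962 -0.69303208  0.01996366]
[ 5.59 -0.86 12.26]
```

```bash
python3 -m jog '[{"tx":5.6,"ty":-0.85,"tz":3,"twist":0,"claw":-1},{"tx":5.6,"ty":-0.85,"tz":3,"twist":0,"claw":-1},{"tx":5.6,"ty":-0.85,"tz":6,"twist":0,"claw":-1},{"tx":5.6,"ty":-0.85,"tz":6,"twist":0,"claw":-1}]'
python3 - <<'E'
from h import *
for n in("top","side"): cv2.imwrite(f"pics/{n}1.png",get_image(n))
a,b=cv2.imread("pics/top1.png"),cv2.imread("pics/side1.png")
cv2.imwrite("pics/c1.png",np.hstack([cv2.resize(a[130:260,330:480],(400,347)),cv2.resize(b[200:330,270:420],(400,347))]))
s=sense();print(s["ee_pos"]);print(tool(np.array([.5768,-.3428,.020])-s["ee_pos"]))
E
```

```text
clock: 1.3
ee_pos: [0.5733, -0.342, 0.079]
eef_rot: [0.987, 0.158, -0.003, -0.003]
wrist_force: [-1.7, 0.8, -0.9]
finger_gap: 0.0857
grip_force: 0.0
[ 0.57437927 -0.34414799  0.08300814]
[ 0.28 -0.04  6.3 ]
```

View pics/c1.png

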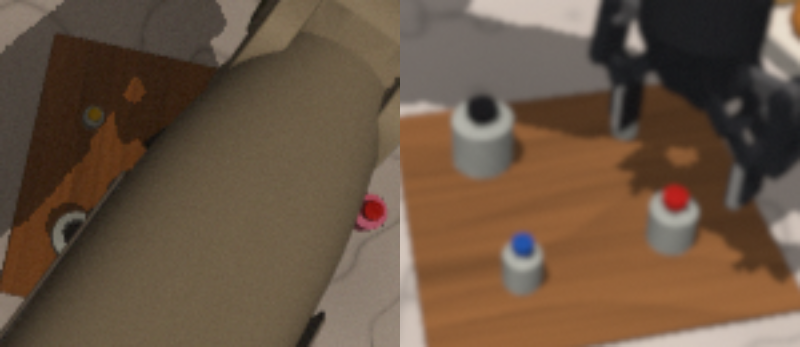

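The side view shows the fingers above the red-knob weight (crop px 673,220) and straddling it. The other weights are clear. Descending.

```bash
python3 -m jog '[{"tx":0.1,"ty":0,"tz":3,"twist":0,"claw":-1},{"tx":0.1,"ty":0,"tz":5,"twist":0,"claw":-1},{"tx":0.1,"ty":0,"tz":6.2,"twist":0,"claw":-1},{"tx":0.1,"ty":0,"tz":6.2,"twist":0,"claw":-1},{"tx":0.1,"ty":0,"tz":6.2,"twist":0,"claw":-1}]'
python3 - <<'E'
from h import *
s=sense();print(s["ee_pos"]);print(tool(np.array([.5768,-.3428,.020])-s["ee_pos"]))
im=get_image("side"); cv2.imwrite("pics/c2.png",cv2.resize(im[200:330,270:420],(600,520)))
E
```

```text
clock: 1.9
ee_pos: [0.5768, -0.3449, 0.023]
eef_rot: [0.988, 0.157, 0.0, 0.001]
wrist_force: [0.6, 0.3, 0.8]
finger_gap: 0.0855
grip_force: 0.0
[ 0.57679813 -0.34491274  0.02296714]
[ 0.07 -0.2   0.3 ]
```

View pics/c2.png

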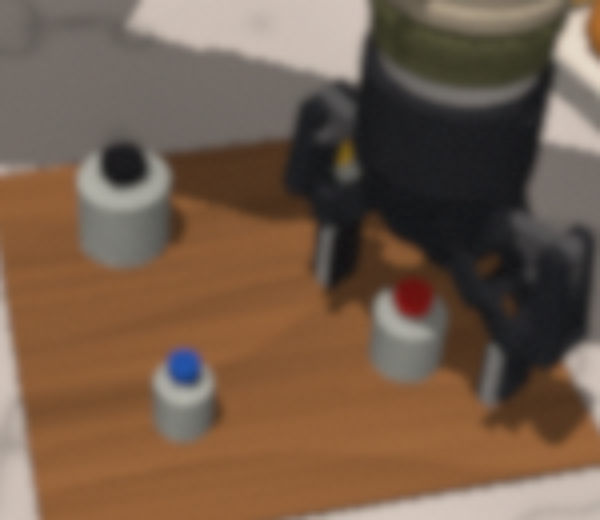

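```bash
python3 - <<'E'
from h import *
for p in((352,270),(392.5,300)):
    for z in(.01,.015,.02,.025,.03,.035): print(p,onz("side",p,z).round(3))
E
```

```text
(352, 270) [ 0.568 -0.287  0.01 ]
(352, 270) [ 0.566 -0.291  0.015]
(352, 270) [ 0.563 -0.295  0.02 ]
(352, 270) [ 0.56  -0.299  0.025]
(352, 270) [ 0.558 -0.303  0.03 ]
(352, 270) [ 0.555 -0.307  0.035]
(392.5, 300) [ 0.598 -0.38   0.01 ]
(392.5, 300) [ 0.595 -0.383  0.015]
(392.5, 300) [ 0.592 -0.386  0.02 ]
(392.5, 300) [ 0.589 -0.39   0.025]
(392.5, 300) [ 0.586 -0.393  0.03 ]
(392.5, 300) [ 0.583 -0.396  0.035]
```

```bash
python3 -m jog '[{"tx":0,"ty":-0.15,"tz":0.1,"twist":0,"claw":-1},{"tx":0,"ty":-0.15,"tz":0.1,"twist":0,"claw":1},{"tx":0,"ty":-0.15,"tz":0.1,"twist":0,"claw":1},{"tx":0,"ty":-0.15,"tz":0.1,"twist":0,"claw":1},{"tx":0,"ty":-0.15,"tz":0.1,"twist":0,"claw":1},{"tx":0,"ty":-0.15,"tz":0.1,"twist":0,"claw":1},{"tx":0,"ty":-0.15,"tz":0.1,"twist":0,"claw":1},{"tx":0,"ty":-0.15,"tz":0.1,"twist":0,"claw":1}]' 30
```

```text
clock: 2.75
ee_pos: [0.5762, -0.3424, 0.0209]
eef_rot: [0.987, 0.158, 0.0, -0.0]
wrist_force: [-0.4, 1.7, 4.7]
finger_gap: 0.0319
grip_force: 30.3
```

```bash
python3 -m jog '[{"tx":0,"ty":0,"tz":-2,"twist":0,"claw":1},{"tx":0,"ty":0,"tz":-6,"twist":0,"claw":1},{"tx":0,"ty":0,"tz":-10,"twist":0,"claw":1},{"tx":0,"ty":0,"tz":-14,"twist":0,"claw":1},{"tx":0,"ty":0,"tz":-16,"twist":0,"claw":1},{"tx":0,"ty":0,"tz":-16,"twist":0,"claw":1},{"tx":0,"ty":0,"tz":-16,"twist":0,"claw":1}]' 30
python3 - <<'E'
from h import *
s=sense();print(s["ee_pos"],s["wrist_force"]);print(tool(np.array([.6216,.0552,.16])-s["ee_pos"]))
im=get_image("side"); cv2.imwrite("pics/c3.png",cv2.resize(im[120:330,200:480],(800,600)))
E
```

```text
clock: 3.45
ee_pos: [0.5758, -0.3426, 0.1794]
eef_rot: [0.987, 0.158, -0.0, -0.0]
wrist_force: [-0.2, 0.6, -2.4]
finger_gap: 0.0321
grip_force: 30.4
[ 0.57583717 -0.3425883   0.17938416] [-0.21967615  0.58494167 -2.4287186 ]
[ 16.74 -36.38   1.95]
```

View pics/c3.png

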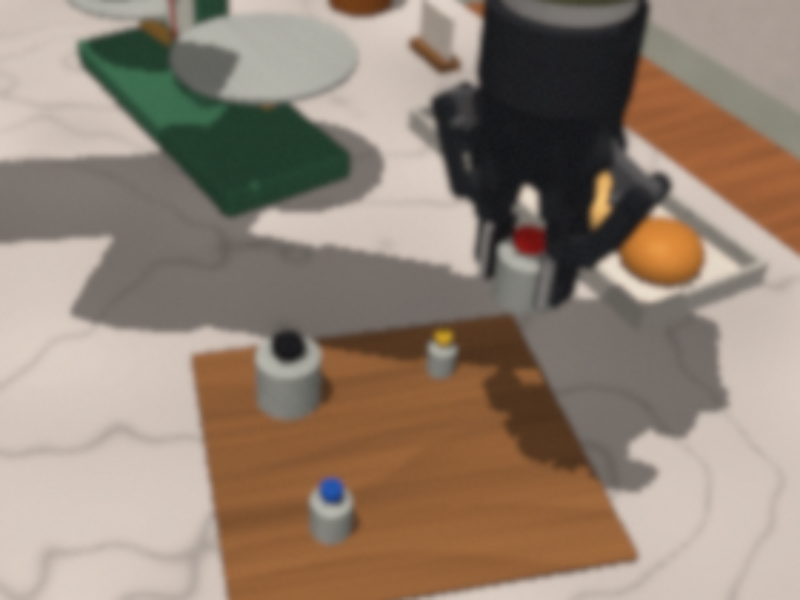

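The red weight is held upright between the pads (crop px 525,270), and the blue one is still standing at (332,510). Carrying the red one to the pan.

```bash
python3 -m jog '[{"tx":0.8,"ty":-1.8,"tz":0,"twist":0,"claw":1},{"tx":2.3,"ty":-5,"tz":0,"twist":0,"claw":1},{"tx":4.1,"ty":-9,"tz":0,"twist":0,"claw":1},{"tx":6,"ty":-13,"tz":0,"twist":0,"claw":1},{"tx":7.8,"ty":-17,"tz":0,"twist":0,"claw":1},{"tx":9.6,"ty":-21,"tz":0,"twist":0,"claw":1},{"tx":11.5,"ty":-25,"tz":0,"twist":0,"claw":1},{"tx":13.3,"ty":-29,"tz":0,"twist":0,"claw":1}]'
python3 -m jog '[{"tx":1.7,"ty":-3.7,"tz":0,"twist":0,"claw":1},{"tx":2.9,"ty":-6.3,"tz":0,"twist":0,"claw":1},{"tx":3.4,"ty":-7.4,"tz":0,"twist":0,"claw":1},{"tx":3.4,"ty":-7.4,"tz":0,"twist":0,"claw":1},{"tx":3.4,"ty":-7.4,"tz":0,"twist":0,"claw":1},{"tx":3.4,"ty":-7.4,"tz":0,"twist":0,"claw":1}]'
python3 - <<'E'
from h import *
s=sense();print(s["ee_pos"],s["qpos"]);print(tool(np.array([.6216,.0552,.143])-s["ee_pos"]))
im=get_image("side"); cv2.imwrite("pics/c4.png",cv2.resize(im[70:200,215:375],(738,600)))
E
```

```text
clock: 4.3
ee_pos: [0.6107, -0.0227, 0.1784]
eef_rot: [0.987, 0.158, -0.002, -0.001]
wrist_force: [1.2, 0.4, -1.5]
finger_gap: 0.0322
grip_force: 30.4
clock: 4.9
ee_pos: [0.6211, 0.054, 0.18]
eef_rot: [0.988, 0.157, -0.0, 0.0]
wrist_force: [0.4, -1.6, -2.6]
finger_gap: 0.032
grip_force: 30.4
[0.62108951 0.05399035 0.18004676] [-4.17109867e-02  4.29208362e-01  6.99462776e-02  1.21241386e+00
 -5.40264282e-04  2.78472239e+00]
[ 0.09 -0.1   3.7 ]
```

View pics/c4.png

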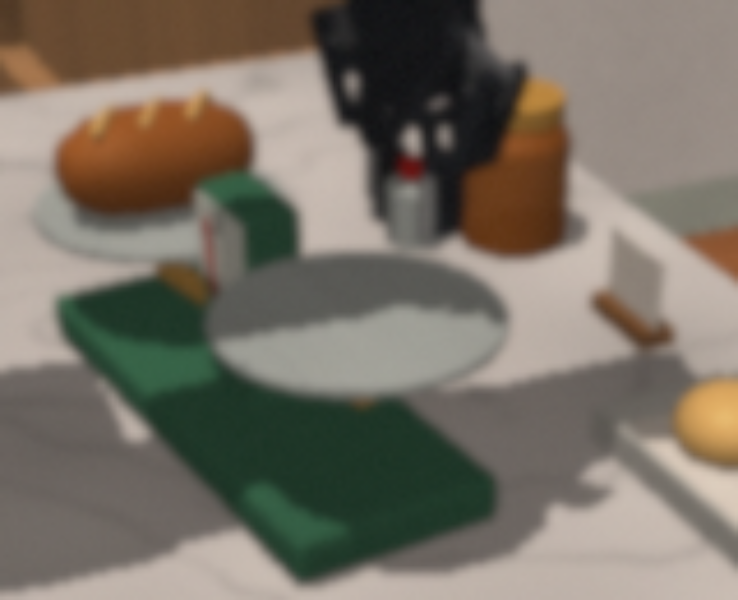

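```bash
python3 - <<'E'
from h import *
print(onz("side",(292.6,139.3),.13),onz("side",(292.6,139.3),.133), onz("side",(304.3,122.7),.166))
for z in (.155,.16,.165,.17): print(onz("side",(304.3,121.5),z))
for x in(205,508): print(onz("side",(215+x/4.613,139.3),.13))
E
```

```text
[0.58724427 0.04764689 0.13      ] [0.58502059 0.04224976 0.133     ] [0.61947803 0.05054036 0.166     ]
[0.63216594 0.07857649 0.155     ]
[0.62766248 0.06862744 0.16      ]
[0.62315901 0.05867838 0.165     ]
[0.61865555 0.04872933 0.17      ]
[0.51435803 0.07984763 0.13      ]
[0.65907957 0.01591046 0.13      ]
```

```bash
python3 -m jog '[{"tx":0.1,"ty":-0.1,"tz":1,"twist":0,"claw":1},{"tx":0.1,"ty":-0.1,"tz":2.3,"twist":0,"claw":1},{"tx":0.1,"ty":-0.1,"tz":3.1,"twist":0,"claw":1},{"tx":0.1,"ty":-0.1,"tz":3.3,"twist":0,"claw":1},{"tx":0.1,"ty":-0.1,"tz":3.3,"twist":0,"claw":1},{"tx":0.1,"ty":-0.1,"tz":3.3,"twist":0,"claw":1}]'
python3 -m jog '[{"tx":0,"ty":0,"tz":0.1,"twist":0,"claw":1},{"tx":0,"ty":0,"tz":0.2,"twist":0,"claw":1},{"tx":0,"ty":0,"tz":0.2,"twist":0,"claw":1}]'
python3 -m jog '[{"tx":0,"ty":0,"tz":0.1,"twist":0,"claw":1},{"tx":0,"ty":0,"tz":0.1,"twist":0,"claw":1},{"tx":0,"ty":0,"tz":0.1,"twist":0,"claw":1}]'
```

```text
clock: 5.55
ee_pos: [0.6222, 0.0566, 0.1477]
eef_rot: [0.987, 0.158, 0.0, 0.0]
wrist_force: [1.4, -1.3, -2.7]
finger_gap: 0.0319
grip_force: 30.4
clock: 5.85
ee_pos: [0.6221, 0.0566, 0.1457]
eef_rot: [0.987, 0.158, 0.0, 0.0]
wrist_force: [0.8, -0.4, -2.2]
finger_gap: 0.0319
grip_force: 30.4
clock: 6.15
ee_pos: [0.622, 0.0566, 0.1446]
eef_rot: [0.987, 0.158, -0.0, 0.0]
wrist_force: [-0.1, 0.2, -2.1]
finger_gap: 0.032
grip_force: 30.4
```

Contact should come near z = 0.143, so I'll go on in 1 mm steps.

```bash
for i in 1 2; do :; done; python3 -m jog '[{"tx":0,"ty":0,"tz":0.1,"twist":0,"claw":1},{"tx":0,"ty":0,"tz":0.1,"twist":0,"claw":1},{"tx":0,"ty":0,"tz":0.1,"twist":0,"claw":1}]' | grep -E "pos|wrist"
python3 -m jog '[{"tx":0,"ty":0,"tz":0.1,"twist":0,"claw":1},{"tx":0,"ty":0,"tz":0.1,"twist":0,"claw":1},{"tx":0,"ty":0,"tz":0.1,"twist":0,"claw":1}]' | grep -E "pos|wrist"
```

```text
ee_pos: [0.6219, 0.0566, 0.1435]
wrist_force: [-0.4, -0.2, -1.7]
ee_pos: [0.6222, 0.0566, 0.1429]
wrist_force: [-0.3, 0.0, 1.4]
```

```bash
python3 - <<'E'
from h import *
im=get_image("side"); cv2.imwrite("pics/c5.png",cv2.resize(im[70:200,215:375],(738,600)))
E
```

```text
(no output)
```

View pics/c5.png

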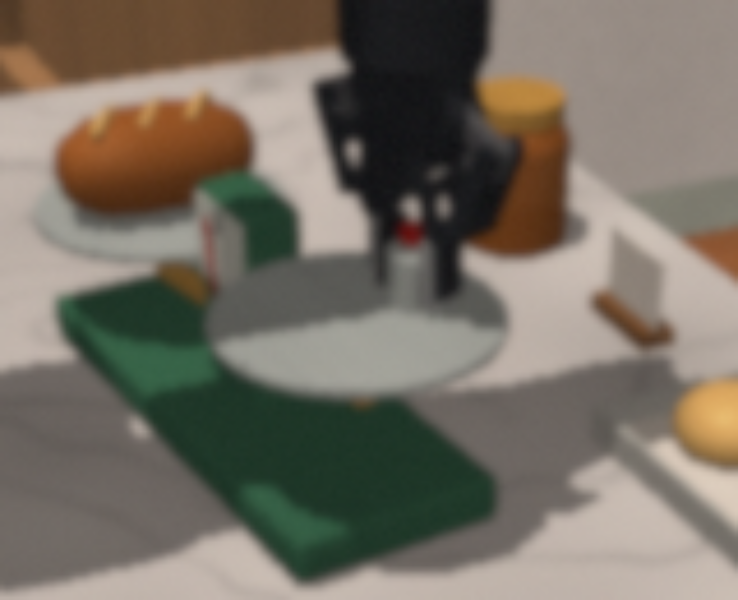

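The weight stands on the pan (crop px 411,300), with a 3 N force step at z = 0.143, exactly as predicted. Releasing.

```bash
python3 -m jog '[{"tx":0,"ty":0,"tz":0,"twist":0,"claw":0.1},{"tx":0,"ty":0,"tz":0,"twist":0,"claw":0},{"tx":0,"ty":0,"tz":0,"twist":0,"claw":-0.2},{"tx":0,"ty":0,"tz":0,"twist":0,"claw":-0.5},{"tx":0,"ty":0,"tz":0,"twist":0,"claw":-0.7},{"tx":0,"ty":0,"tz":0,"twist":0,"claw":-0.7},{"tx":0,"ty":0,"tz":0,"twist":0,"claw":-0.7}]'
python3 - <<'E'
from h import *
get_image("side"); s=sense();print(s["ee_pos"],s["wrist_force"]); 
E
```

```text
clock: 7.5
ee_pos: [0.622, 0.0566, 0.1426]
eef_rot: [0.987, 0.158, -0.0, 0.0]
wrist_force: [0.4, -0.8, -0.1]
finger_gap: 0.0723
grip_force: 0.0
[0.62202358 0.05655875 0.14255213] [-1.09719791 -0.70174993  0.58787716]
```

```bash
python3 -m jog '[{"tx":0,"ty":0,"tz":-1,"twist":0,"claw":-0.7},{"tx":0,"ty":0,"tz":-3,"twist":0,"claw":-0.7},{"tx":0,"ty":0,"tz":-7,"twist":0,"claw":-0.7},{"tx":0,"ty":0,"tz":-7,"twist":0,"claw":-0.7}]' | grep pos
python3 -m jog '[{"tx":-3,"ty":3.6,"tz":0,"twist":0,"claw":-1},{"tx":-6,"ty":7.2,"tz":0,"twist":0,"claw":-1},{"tx":-9,"ty":10.8,"tz":0,"twist":0,"claw":-1},{"tx":-12,"ty":14.4,"tz":0,"twist":0,"claw":-1},{"tx":-15,"ty":18,"tz":0,"twist":0,"claw":-1},{"tx":-18,"ty":21.6,"tz":0,"twist":0,"claw":-1},{"tx":-21,"ty":25.2,"tz":0,"twist":0,"claw":-1},{"tx":-24,"ty":28.8,"tz":0,"twist":0,"claw":-1}]' | grep pos
python3 -m jog '[{"tx":-2.7,"ty":3.3,"tz":3,"twist":0,"claw":-1},{"tx":-2.7,"ty":3.3,"tz":8,"twist":0,"claw":-1},{"tx":-2.7,"ty":3.3,"tz":12,"twist":0,"claw":-1},{"tx":-2.7,"ty":3.3,"tz":12,"twist":0,"claw":-1},{"tx":-2.7,"ty":3.3,"tz":12,"twist":0,"claw":-1}]' | grep pos
python3 - <<'E'
from h import *
B=((130,120,60),(165,255,255)); R=((22,150,60),(37,255,255))
im=get_image("side"); s=sense(); print(blobs(im,*B,(295,270,335,310))[0],blobs(im,*R,(215,70,375,160))[0])
t=get_image("top"); print(blobs(t,*R,(200,130,285,215))[0])
print(s["ee_pos"]);print(tool(np.array([.468,-.332,.0205])-s["ee_pos"]))
cv2.imwrite("pics/c6.png",np.hstack([cv2.resize(im[70:200,215:345],(400,400)),cv2.resize(im[200:330,250:380],(400,400))]))
E
```

```text
ee_pos: [0.6249, 0.0565, 0.2192]
ee_pos: [0.4829, -0.2936, 0.2133]
ee_pos: [0.4681, -0.3314, 0.093]
[(41, array([315.7, 291.2]))] []
[(53, array([234.6, 155.7]))]
[ 0.46929839 -0.33220975  0.09459373]
[-0.13 -0.09  7.41]
```

View pics/c6.png

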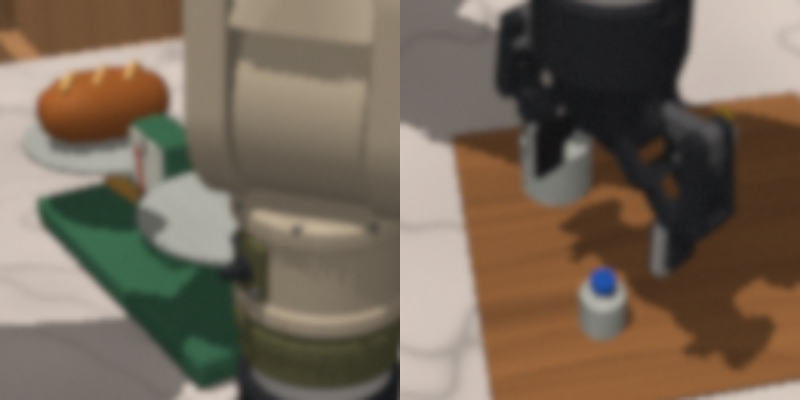

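In the left crop the 200 g weight is hidden by the arm, but the top camera sees its knob at (234.6,155.7) over the pan. On the right the blue weight (crop px 603,305) is undisturbed below the open fingers. Descending.

```bash
python3 -m jog '[{"tx":-0.1,"ty":0,"tz":3,"twist":0,"claw":-1},{"tx":-0.1,"ty":0,"tz":5.5,"twist":0,"claw":-1},{"tx":-0.1,"ty":0,"tz":7,"twist":0,"claw":-1},{"tx":-0.1,"ty":0,"tz":7.2,"twist":0,"claw":-1},{"tx":-0.1,"ty":0,"tz":7.2,"twist":0,"claw":-1},{"tx":-0.1,"ty":0,"tz":7.2,"twist":0,"claw":-1}]'
python3 - <<'E'
from h import *
print(onz("top",(234.6,155.7),.167))
s=sense();print(tool(np.array([.468,-.332,.0215])-s["ee_pos"]))
E
```

```text
clock: 9.95
ee_pos: [0.4688, -0.333, 0.0228]
eef_rot: [0.987, 0.158, 0.001, 0.002]
wrist_force: [-0.2, -0.4, -0.1]
finger_gap: 0.0854
grip_force: 0.0
[0.62421226 0.05513616 0.167     ]
[-0.05 -0.12  0.13]
```

```bash
python3 -m jog '[{"tx":0,"ty":-0.1,"tz":0.1,"twist":0,"claw":-1},{"tx":0,"ty":-0.1,"tz":0.1,"twist":0,"claw":1},{"tx":0,"ty":-0.1,"tz":0.1,"twist":0,"claw":1},{"tx":0,"ty":-0.1,"tz":0.1,"twist":0,"claw":1},{"tx":0,"ty":-0.1,"tz":0.1,"twist":0,"claw":1},{"tx":0,"ty":-0.1,"tz":0.1,"twist":0,"claw":1},{"tx":0,"ty":-0.1,"tz":0.1,"twist":0,"claw":1},{"tx":0,"ty":-0.1,"tz":0.1,"twist":0,"claw":1}]' 30
python3 -m jog '[{"tx":0,"ty":0,"tz":-2,"twist":0,"claw":1},{"tx":0,"ty":0,"tz":-6,"twist":0,"claw":1},{"tx":0,"ty":0,"tz":-10,"twist":0,"claw":1},{"tx":0,"ty":0,"tz":-14,"twist":0,"claw":1},{"tx":0,"ty":0,"tz":-17,"twist":0,"claw":1},{"tx":0,"ty":0,"tz":-18,"twist":0,"claw":1},{"tx":0,"ty":0,"tz":-18,"twist":0,"claw":1}]'
python3 - <<'E'
from h import *
s=sense();print(tool(np.array([.5524,.0449,.20])-s["ee_pos"]))
E
```

```text
clock: 10.75
ee_pos: [0.4671, -0.331, 0.0198]
eef_rot: [0.987, 0.158, 0.0, 0.0]
wrist_force: [0.1, 0.2, 2.8]
finger_gap: 0.025
grip_force: 29.7
clock: 11.45
ee_pos: [0.4677, -0.3316, 0.2006]
eef_rot: [0.987, 0.158, 0.001, 0.001]
wrist_force: [0.3, -0.4, -1.1]
finger_gap: 0.0248
grip_force: 29.7
[ 19.78 -33.14   0.  ]
```

```bash
python3 -m jog '[{"tx":1,"ty":-1.7,"tz":0,"twist":0,"claw":1},{"tx":3,"ty":-5,"tz":0,"twist":0,"claw":1},{"tx":5.3,"ty":-8.9,"tz":0,"twist":0,"claw":1},{"tx":7.6,"ty":-12.7,"tz":0,"twist":0,"claw":1},{"tx":9.9,"ty":-16.6,"tz":0,"twist":0,"claw":1},{"tx":12.2,"ty":-20.4,"tz":0,"twist":0,"claw":1},{"tx":14.5,"ty":-24.3,"tz":0,"twist":0,"claw":1},{"tx":16.5,"ty":-27.6,"tz":0,"twist":0,"claw":1}]' | grep pos
python3 -m jog '[{"tx":2.1,"ty":-3.5,"tz":0,"twist":0,"claw":1},{"tx":3.1,"ty":-5.2,"tz":0,"twist":0,"claw":1},{"tx":3.3,"ty":-5.5,"tz":1,"twist":0,"claw":1},{"tx":3.3,"ty":-5.5,"tz":2.5,"twist":0,"claw":1},{"tx":3.3,"ty":-5.5,"tz":2.5,"twist":0,"claw":1},{"tx":3.3,"ty":-5.5,"tz":2.5,"twist":0,"claw":1}]'
python3 - <<'E'
from h import *
s=sense();print(tool(np.array([.5524,.0449,.142])-s["ee_pos"]))
im=get_image("side"); cv2.imwrite("pics/c7.png",cv2.resize(im[70:200,215:375],(738,600)))
E
```

```text
ee_pos: [0.5366, -0.0148, 0.1967]
clock: 12.85
ee_pos: [0.5508, 0.0445, 0.1728]
eef_rot: [0.988, 0.157, -0.002, -0.0]
wrist_force: [0.8, -0.7, -1.3]
finger_gap: 0.0249
grip_force: 29.8
[0.17 0.01 3.08]
```

View pics/c7.png

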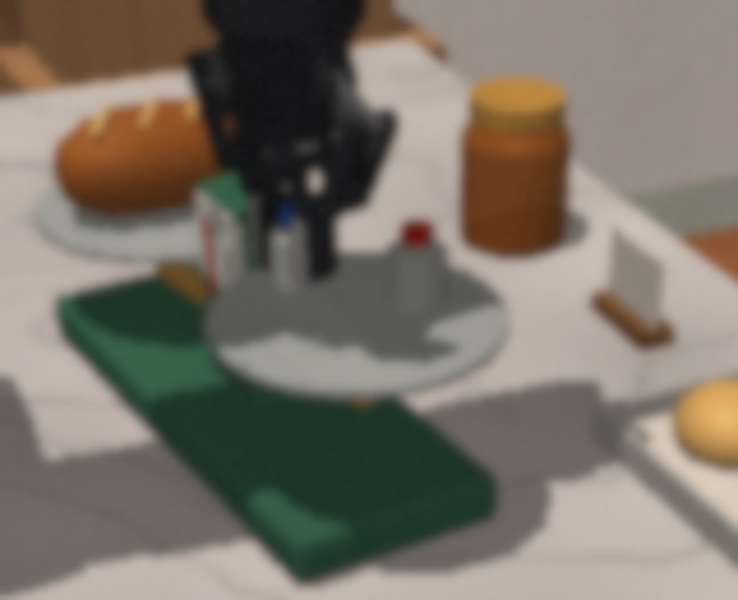

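The 200 g weight stands on the pan at crop px (418,275), and the 100 g hangs above its spot at (288,255). I count 9 pictures viewed so far, so the rest is by numbers. Lowering in steps.

```bash
python3 -m jog '[{"tx":0.1,"ty":0,"tz":1,"twist":0,"claw":1},{"tx":0.1,"ty":0,"tz":2,"twist":0,"claw":1},{"tx":0.1,"ty":0,"tz":2.6,"twist":0,"claw":1},{"tx":0.1,"ty":0,"tz":2.7,"twist":0,"claw":1},{"tx":0.1,"ty":0,"tz":2.7,"twist":0,"claw":1}]'|grep -E "pos|wrist"
python3 -m jog '[{"tx":0,"ty":0,"tz":0.1,"twist":0,"claw":1},{"tx":0,"ty":0,"tz":0.1,"twist":0,"claw":1},{"tx":0,"ty":0,"tz":0.1,"twist":0,"claw":1}]' | grep -E "pos|wrist"
python3 -m jog '[{"tx":0,"ty":0,"tz":0.1,"twist":0,"claw":1},{"tx":0,"ty":0,"tz":0.1,"twist":0,"claw":1},{"tx":0,"ty":0,"tz":0.1,"twist":0,"claw":1}]' | grep -E "pos|wrist"
```

```text
ee_pos: [0.5528, 0.0455, 0.1472]
wrist_force: [0.3, 0.1, -0.9]
ee_pos: [0.5532, 0.0456, 0.1469]
wrist_force: [-1.1, 0.1, -1.1]
ee_pos: [0.553, 0.0456, 0.1456]
wrist_force: [0.8, -0.5, -1.3]
```

```bash
python3 -m jog '[{"tx":0,"ty":0,"tz":0.1,"twist":0,"claw":1},{"tx":0,"ty":0,"tz":0.2,"twist":0,"claw":1},{"tx":0,"ty":0,"tz":0.25,"twist":0,"claw":1},{"tx":0,"ty":0,"tz":0.25,"twist":0,"claw":1}]' | grep -E "pos|wrist"
python3 -m jog '[{"tx":0,"ty":0,"tz":0.1,"twist":0,"claw":1},{"tx":0,"ty":0,"tz":0.1,"twist":0,"claw":1},{"tx":0,"ty":0,"tz":0.1,"twist":0,"claw":1}]' | grep -E "pos|wrist"
python3 -m jog '[{"tx":0,"ty":0,"tz":0.1,"twist":0,"claw":1},{"tx":0,"ty":0,"tz":0.1,"twist":0,"claw":1},{"tx":0,"ty":0,"tz":0.1,"twist":0,"claw":1}]' | grep -E "pos|wrist"
```

```text
ee_pos: [0.553, 0.0455, 0.1429]
wrist_force: [-0.6, -0.1, -2.0]
ee_pos: [0.553, 0.0455, 0.142]
wrist_force: [-0.3, 0.3, -1.1]
ee_pos: [0.5531, 0.0455, 0.1411]
wrist_force: [0.4, -0.3, -1.2]
```

```bash
python3 -m jog '[{"tx":0,"ty":0,"tz":0.1,"twist":0,"claw":1},{"tx":0,"ty":0,"tz":0.1,"twist":0,"claw":1},{"tx":0,"ty":0,"tz":0.1,"twist":0,"claw":1}]' | grep -E "pos|wrist"
python3 -m jog '[{"tx":0,"ty":0,"tz":0,"twist":0,"claw":0.3},{"tx":0,"ty":0,"tz":0,"twist":0,"claw":0.2},{"tx":0,"ty":0,"tz":0,"twist":0,"claw":0.1},{"tx":0,"ty":0,"tz":0,"twist":0,"claw":-0.1},{"tx":0,"ty":0,"tz":0,"twist":0,"claw":-0.3},{"tx":0,"ty":0,"tz":0,"twist":0,"claw":-0.5},{"tx":0,"ty":0,"tz":0,"twist":0,"claw":-0.5},{"tx":0,"ty":0,"tz":0,"twist":0,"claw":-0.5}]'
python3 -m jog '[{"tx":0,"ty":0,"tz":-0.5,"twist":0,"claw":-0.5},{"tx":0,"ty":0,"tz":-2,"twist":0,"claw":-0.5},{"tx":0,"ty":0,"tz":-5,"twist":0,"claw":-0.5},{"tx":0,"ty":0,"tz":-9,"twist":0,"claw":-0.5},{"tx":0,"ty":0,"tz":-13,"twist":0,"claw":-0.5},{"tx":0,"ty":0,"tz":-13,"twist":0,"claw":-0.5}]' | grep pos
python3 -m jog '[{"tx":-1,"ty":3,"tz":0,"twist":0,"claw":-0.5},{"tx":-2,"ty":7,"tz":0,"twist":0,"claw":-0.5},{"tx":-3,"ty":11,"tz":0,"twist":0,"claw":-0.5},{"tx":-4,"ty":15,"tz":0,"twist":0,"claw":-0.5},{"tx":-5,"ty":18,"tz":0,"twist":0,"claw":-0.5},{"tx":-5,"ty":20,"tz":0,"twist":0,"claw":-0.5},{"tx":-5,"ty":20,"tz":0,"twist":0,"claw":-0.5},{"tx":-5,"ty":20,"tz":0,"twist":0,"claw":-0.5}]' | grep pos
python3 -m jog '[{"tx":0,"ty":0,"tz":0,"twist":0,"claw":-0.5},{"tx":0,"ty":0,"tz":0,"twist":0,"claw":-0.5},{"tx":0,"ty":0,"tz":0,"twist":0,"claw":-0.5},{"tx":0,"ty":0,"tz":0,"twist":0,"claw":-0.5},{"tx":0,"ty":0,"tz":0,"twist":0,"claw":-0.5},{"tx":0,"ty":0,"tz":0,"twist":0,"claw":-0.5}]' | grep pos
python3 - <<'E'
from h import *
B=((130,120,60),(165,255,255)); R=((22,150,60),(37,255,255))
t=get_image("top");im=get_image("side")
for c,z in((R,.152),(B,.148)):
    a=blobs(t,*c,(200,130,285,215))[0]; print(a,blobs(im,*c,(262,70,375,160))[0])
    if a: print(onz("top",max(a,key=lambda q:q[0])[1],z))
cv2.imwrite("pics/c8.png",np.hstack([cv2.resize(im[70:200,215:345],(400,400)),cv2.resize(t[130:220,170:290],(400,400))]))
E
```

```text
ee_pos: [0.553, 0.0455, 0.1401]
wrist_force: [-0.1, 0.9, 0.4]
clock: 16.1
ee_pos: [0.553, 0.0455, 0.1401]
eef_rot: [0.987, 0.158, 0.0, 0.0]
wrist_force: [0.8, 0.6, 0.6]
finger_gap: 0.0641
grip_force: 0.0
ee_pos: [0.5557, 0.0454, 0.2766]
ee_pos: [0.5675, -0.1602, 0.2696]
ee_pos: [0.5678, -0.1599, 0.2702]
[(49, array([235.8, 157. ]))] [(15, array([305., 126.]))]
[0.62420401 0.05531488 0.152     ]
[(21, array([240.4, 188.2]))] [(12, array([280. , 134.5]))]
[0.55505195 0.04607902 0.148     ]
```

View pics/c8.png

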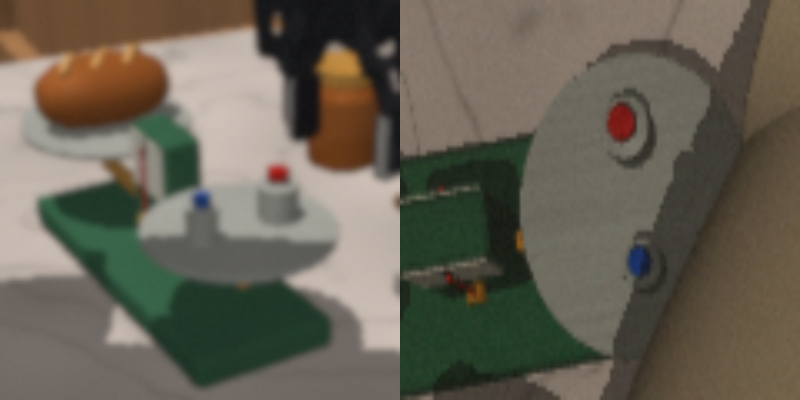

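Both weights stand upright on the pan: red at (277,195) and blue at (203,220) in the side crop. The pan has sunk. I'll let it settle, then check the height by triangulating the knobs.

```bash
for k in 1; do python3 -m jog '[{"tx":0,"ty":0,"tz":0,"twist":0,"claw":-0.5},{"tx":0,"ty":0,"tz":0,"twist":0,"claw":-0.5},{"tx":0,"ty":0,"tz":0,"twist":0,"claw":-0.5},{"tx":0,"ty":0,"tz":0,"twist":0,"claw":-0.5},{"tx":0,"ty":0,"tz":0,"twist":0,"claw":-0.5},{"tx":0,"ty":0,"tz":0,"twist":0,"claw":-0.5},{"tx":0,"ty":0,"tz":0,"twist":0,"claw":-0.5},{"tx":0,"ty":0,"tz":0,"twist":0,"claw":-0.5}]' | grep clock; done
cat > chk.py <<'E'
from h import *
B=((130,120,60),(165,255,255)); R=((22,150,90),(37,255,255))
t=get_image("top");im=get_image("side")
mx=lambda l:max(l,key=lambda a:a[0])[1]
for c,off in((R,.0432),(B,.0378)):   # knob blob height over underside, as measured on the board
    a=mx(blobs(t,*c,(200,130,285,215))[0]);b=mx(blobs(im,*c,(262,70,375,160))[0])
    p,e=cross(a,b); print(a,b,p,e,"underside z",p[2]-off)
print(sense()["clock"])
E
python3 chk.py
python3 -m jog '[{"tx":0,"ty":0,"tz":0,"twist":0,"claw":-0.5},{"tx":0,"ty":0,"tz":0,"twist":0,"claw":-0.5},{"tx":0,"ty":0,"tz":0,"twist":0,"claw":-0.5},{"tx":0,"ty":0,"tz":0,"twist":0,"claw":-0.5},{"tx":0,"ty":0,"tz":0,"twist":0,"claw":-0.5},{"tx":0,"ty":0,"tz":0,"twist":0,"claw":-0.5},{"tx":0,"ty":0,"tz":0,"twist":0,"claw":-0.5},{"tx":0,"ty":0,"tz":0,"twist":0,"claw":-0.5}]' | grep clock
python3 chk.py
```

```text
clock: 19.0
[235.9 157.1] [305.  125.9] [0.62324634 0.05451744 0.15528159] 0.00018893295999453916 underside z 0.11208158905926756
[240.7 188.2] [280.  134.5] [0.55461002 0.04500683 0.15052474] 0.00021398065326650657 underside z 0.11272473966756405
19.1
clock: 19.9
[235.9 157.2] [305.  125.9] [0.62311533 0.05447731 0.15531012] 1.79241832901691e-05 underside z 0.11211012492913779
[240.5 188. ] [280.  134.5] [0.55496234 0.04554149 0.15022644] 0.0005042933216953474 underside z 0.11242644468613128
20.0
```

The pan is at z ≈ 0.112. It is steady, about 3 mm from level where 5.6 mm is allowed, and far from either stop (0.100 and 0.130).

```bash
python3 -c "
from bench import sign_off; print(sign_off())"
```

```text
the job is handed in; nothing more can be done
None
```

The 200 g and 100 g weights both stand upright on the empty pan, and the job is handed in at about 20 s: the pan is steady about 3 mm below level (roughly 0.02 rad of the 0.045 allowed), though the hand-in gave no verdict.

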